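# Lay the tilting tray rest flat

### The arm

A 7-joint arm with a two-finger parallel gripper is mounted at the origin on the work surface. World frame = base frame: x ahead of the robot, y to its left, z up, the work surface at z = 0. Lengths are in m, angles in degrees, forces in N, time in s.
With the tool pointing down it reaches from about 0.425 to 0.875 m from the base axis. Payload 4.7 kg.
Tool frame: the origin (TCP) lies at the very end of the fingers, on their centre line; the grasp point (between the pads) lies 19 mm behind it; z points along the fingers, y is the line along which they close (so a half turn about z gives the same grasp; the last joint's range is limited). The gripper opens to 87 mm and grips with 3 to 60 N. Pads are 19 mm wide; open, the fingers measure 117 mm over their backs; the gripper's body (75 mm by 190 mm) begins 51 mm behind the grasp point.
Start: joints at [-67.374, 18.392, -4.016, 83.108, 1.295, 78.541, -3.26], TCP at [0.242, 0.603, 0.223] pointing down, gripper open.
Joint ranges: [-163.93, 163.93], [-17.29, 119.83], [-79.2, 71.16], [3.27, 140.29], [-89.18, 269.18], [5.43, 117.66], [-154.24, 154.24]. Speed limits (degrees/s): [147.25, 147.25, 180, 180, 180, 180, 180].

### API

Orientations are given as [roll, pitch, yaw] about the fixed x, y, z axes, in that order (R = Rz(yaw) Ry(pitch) Rx(roll)).
In Python, from cell import telemetry, cams, env gives the robot as it stands.
- The arm moves only by the tool arm_command, never from a script. Its argument "series" is text: rows parted by semicolons, each of 5 numbers parted by spaces: the shift along the tool's x, y, z in mm, then the turn about the tool's z in rad, then the closure in counts, from 0 (fully open) to 255 (shut). A call has 1 to 20 rows; each row shifts and turns the commanded pose from where the row before left it, along the tool's axes as they then stand; what a row does not reach is not made up. A row lasts 1/12 s, in which the tool goes at most 41.7 mm and 7.16 degrees, less where a joint would pass 70% of its speed; a pose out of reach is approached as far as the arm can. A call is refused whole if a number of a shift passes 41.7 or a number of a turn 0.125, either way. A call with a gripper value outside its range is refused whole. The fingers move at their own pace and stop on an object; "squeeze" is the grip in N (left out, the last holds). Time passes only in rows, so rows that do not move let the fingers close. It gives the time, the measured TCP pose, the force, the opening and the grip force at its end, in the units of the state.
- telemetry.get_obs(): the state, without advancing time (a new reading comes with each control period).
- cams.read_camera(name): name is "scene" or "side" or "wrist"; returns the picture (480x640x3 uint8, blue, green, red); there is no depth.
- cams.calibration(name): a dict with "K" (3x3 intrinsics, pixels), "origin" and "rotation" of the camera in the world; the wrist camera has in their place "hand_eye" (4x4, takes a point from camera to tool coordinates, whose origin is the TCP and whose axes are the flange's). Camera axes: x right, y down, z forward; pixel columns grow to the right and rows downward; lengths in m; the calibration is good to about 2 mm. A picture is of the moment at which its call begins: read the wrist's pose just before it. calibration takes no time and is no camera call.
- env.sign_off(): hands the job in; it is judged then, once.
The state is a dict: "time_s": time; "qpos": joint angles; "joint_velocities": joint speeds; "effort": joint torques, N m; "tool_pos": TCP position; "tool_rot": TCP orientation; "force": force on the tool from outside, world axes, zero at the start; "wrist_torque": the same for the moment, N m; "grip_width": finger opening in m; "grasp_force": force on a finger pad.
Only numpy, scipy, OpenCV 4.12 (cv2) and the standard library are available. Lean on these libraries where they do the work, as an engineer would, in place of code of your own. Each camera call takes 0.05 s, during which the arm holds its last target. There are 200 camera calls.

### The job

The tray on the tilting rest is checked, so lay the rest flat: with the fingertips press the red thumb pad down until the pawl snaps clear of the toothed quadrant, then ease the frame down by its black handle bar until it is fully home on its base, leaving the pawl clear. Only push: do not force the frame against the ratchet, do not lift it, let it slam or press on the tray of parts, and leave the tub, the phone and the loupe standing where they are.

Things in the scene. Friction and masses are not known exactly. Their poses are not given: they have to be found in the camera images.
- rest: Grey steel base of the tilting tray rest, 290 mm (x) by 312 mm (y), fixed to the bench. Origin: centre of its underside, on the bench. Its x axis points from the hinge (near side) to the handle bar (far side), its z up, its y to the side that carries the quadrant and pawl. The frame (302 mm wide over the bar's ends) is hinged on the base's near edge; a steel quadrant plate with upward-facing teeth stands at y = +165 mm, 130 to 170 mm from the hinge axis, up to 170 mm high.
- hinge_mid (a point): Middle of the frame's hinge axis, which runs along the base's y axis, 45 mm above the bench and 120 mm to the near side of the base's origin.
- tilt_frame (a joint): Tilt of the frame, rad: 0 = flat, home on its rubber stops; grows as the bar end is raised (0.78 at most). It starts between about 0.42 and 0.70. The hinge is stiff, so the frame stays where it is left and does not drop: with the pawl clear, the bar needs about 5 to 12 N of downward push. With the pawl in the teeth it can be pushed down at most 20 mm at the bar before it locks.
- bar_mid (a point): Centre of the handle bar at mid length: a level bar along the base's y axis with a black rubber sleeve 25 mm in diameter and 230 mm long, at the raised far end of the frame, 250 mm from the hinge axis along the frame and 16 mm above the frame's mid-plane through the hinge. It swings about hinge_mid: 61 mm above the bench when flat and then 130 mm to the far side of the base's origin.
- pawl (a joint): Angle of the pawl relative to the frame, rad: 0 to 0.17 = in the teeth, 0.5 = clear. An over-centre spring (change-over at 0.25) holds it in either position; the pad needs about 5 N at first, less and less towards the change-over, and there it snaps away by itself.
- pawl_pad (a point): Middle of the upper face of the red thumb pad (36 x 30 mm, 9 mm thick, roughly level at the start), left of the frame as seen from the robot, on a 55 mm lever that points from the pawl's pivot back towards the hinge. Pressed straight down it goes about 20 to 27 mm to its clear position; there it stops hard, and over about 10 N then starts to push the frame down. It rides on the frame.
- tray: White thermoformed tray with 5 by 9 pockets holding small black mouldings, 188 x 268 x 22 mm, clipped into the frame between hinge and bar; its rim is 30 mm from the sleeve and 13 mm lower than the sleeve's top. Not to be pressed on. Origin: centre of its underside.
- tub: Loose red plastic tub with black mouldings in it, 72 mm in diameter and 58 mm high, beside the pawl. Origin: centre of its underside.
- phone: Loose white cordless handset upright in its charging cradle, 75 x 70 mm and 160 mm high, on the other side of the rest. Origin: centre of its underside.
- loupe: Loose black hand loupe standing on the bench beyond the bar, 40 mm in diameter and 42 mm high. Origin: centre of its underside.
Mind the look-alikes: they are no part of the job. Of the things that look like the phone, the smaller one is meant.

How it is judged:
By the outcome, as a careful person would: the job done as asked, in the order asked, and still so for the second after the job is handed in, with the robot touching nothing.
It also fails if it takes over 42 s, if anything falls off the work surface, if the arm or the gripper's body presses on something with over 40 N, if the wrist force passes 120 N, or if a joint passes its speed limit or range.

## Working session

There is one attempt and no reset: what is moved stays moved. The work goes in short steps, Python scripts to look and compute and a tool call to move; the robot and the scene stay as the last step left them, time stands still between calls to the robot, and variables do not carry over. Pictures are saved under pics/ and viewed, at most 10 in all, crops included, and the job is handed in when it is done.

Besides the shell and the picture viewer there is one more tool, called after "Emit:" as name(argument=value, ...) on one line, values as JSON. arm_command: Moves the arm, as the interface text tells. Its arguments: {"type":"object","properties":{"series":{"type":"string"},"squeeze":{"type":"number"}},"required":["series"]}

```bash
mkdir -p pics; python3 - <<'E'
from cell import telemetry,cams
import cv2
o=telemetry.get_obs();print({k:o[k] for k in("time_s","tool_pos","tool_rot","force","grip_width")})
for n in("scene","side"):
    cv2.imwrite(f"pics/{n}0.png",cams.read_camera(n)); print(n,cams.calibration(n))
print(cams.calibration("wrist"))
E
```

```text
{'time_s': 0.0, 'tool_pos': array([0.2414246 , 0.60289264, 0.22145655]), 'tool_rot': array([-1.79888649e+02,  6.29574009e-03,  1.58182247e+02]), 'force': array([-0.11060856,  0.58704168, -0.67187984]), 'grip_width': 0.08672690189121847}
scene {'K': array([[453.20613318,   0.        , 316.65864401],
       [  0.        , 453.20613318, 238.14125616],
       [  0.        ,   0.        ,   1.        ]]), 'origin': array([ 0.97567873, -0.27063087,  0.96966109]), 'rotation': array([-150.39005864,    0.24248425,   55.63298141])}
side {'K': array([[497.6666014 ,   0.        , 311.00992471],
       [  0.        , 497.6666014 , 237.94598171],
       [  0.        ,   0.        ,   1.        ]]), 'origin': array([0.11482285, 0.97180818, 0.83464237]), 'rotation': array([-125.36843843,    1.11125564, -155.45305309])}
{'K': array([[408.76838786,   0.        , 315.11605965],
       [  0.        , 408.76838786, 247.28955738],
       [  0.        ,   0.        ,   1.        ]]), 'hand_eye': array([[-2.22392654e-04, -9.66804165e-01, -2.55518410e-01,
         6.93710151e-02],
       [ 9.99999957e-01, -2.63893430e-04,  1.28134104e-04,
        -1.84910234e-04],
       [-1.91310215e-04, -2.55518370e-01,  9.66804182e-01,
        -1.62719108e-01],
       [ 0.00000000e+00,  0.00000000e+00,  0.00000000e+00,
         1.00000000e+00]])}
```

View pics/scene0.png

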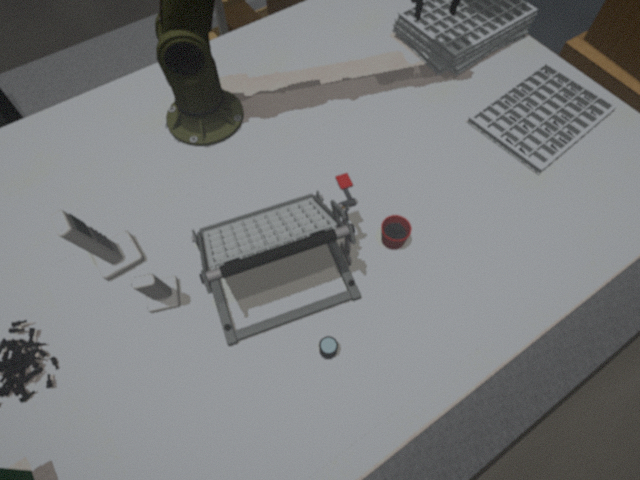

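View pics/side0.png

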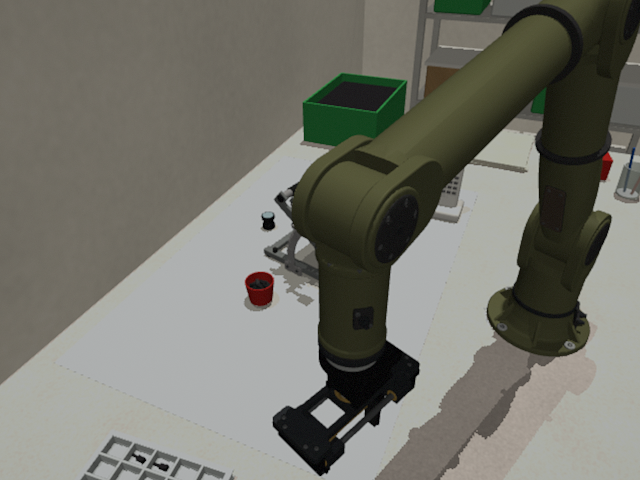

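The scene view shows the rest: sleeve from about (222,270) to (335,237), red pad at (344,181), tub (396,231), loupe (328,346), small phone (155,288). In the side view the arm hides the rest. I'll zoom in on the rest.

```bash
python3 - <<'E'
import cv2
a=cv2.imread("pics/scene0.png")[160:350,185:420]
a=cv2.convertScaleAbs(a,alpha=1.5,beta=20)
cv2.imwrite("pics/crop0.png",cv2.resize(a,(705,570),interpolation=cv2.INTER_CUBIC))
E
```

```text
(no output)
```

View pics/crop0.png

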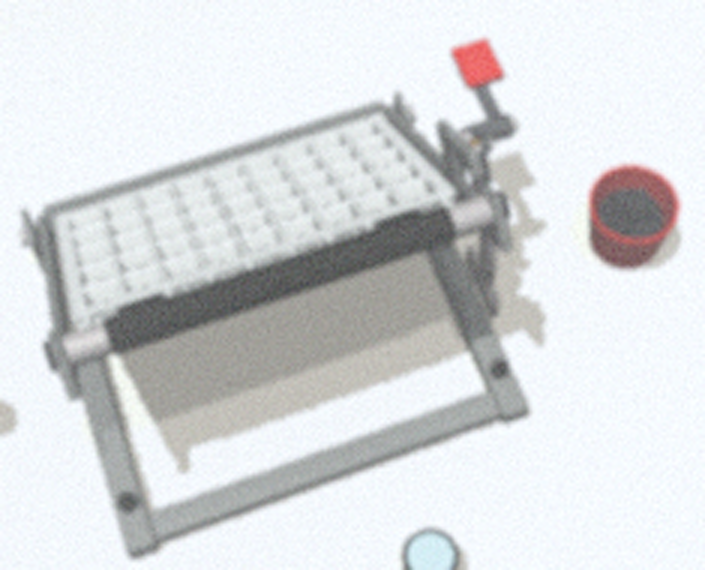

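The crop (3x, offset 185,160) shows the sleeve ends at (115,335) and (450,224), the base's far corners at (137,555) and (527,411), the pad centre at (478,63), the tub beyond the pawl, and the loupe top at (431,552).

```bash
cat >h.py <<'E'
import numpy as np
from scipy.spatial.transform import Rotation as R
from scipy.optimize import least_squares
from cell import cams
def ray(cam,p):
    c=cams.calibration(cam); d=R.from_euler('xyz',c["rotation"],degrees=True).as_matrix()@np.linalg.solve(c["K"],[*p,1]); return np.array(c["origin"]),d
def onz(cam,p,z):
    o,d=ray(cam,p); return o+d*(z-o[2])/d[2]
def proj(cam,P):
    c=cams.calibration(cam); v=R.from_euler('xyz',c["rotation"],degrees=True).as_matrix().T@(np.array(P)-c["origin"]); v=c["K"]@v; return v[:2]/v[2]
def W(rest,p):  # rest frame -> world
    x,y,w=rest; c,s=np.cos(w),np.sin(w); return np.array([x+c*p[0]-s*p[1],y+s*p[0]+c*p[1],p[2]])
def fr(t,a,b,y):  # frame coords: a along, b above mid-plane
    return [-.12+a*np.cos(t)-b*np.sin(t),y,.045+a*np.sin(t)+b*np.cos(t)]
E
python3 - <<'E'
from h import *
f=lambda x,y:(185+x/3,160+y/3)
SL,SR,CL,CR,P=f(115,335),f(450,224),f(137,555),f(527,411),f(478,63)
a,b=onz("scene",CL,0.),onz("scene",CR,0.); print("corners",a,b,np.linalg.norm(a-b))
for z in(.12,.14,.16,.18,.2):
    u,v=onz("scene",SL,z),onz("scene",SR,z); print(z,u,v,np.linalg.norm(u-v))
def res(q):
    r=q[:3];t=q[3];o=[]
    for p,y in((SL,-.115),(SR,.115)): o+=list(proj("scene",W(r,fr(t,.25,.016,y)))-p)
    for p,y in((CL,-.156),(CR,.156)): o+=list(proj("scene",W(r,[.145,y,0]))-p)
    return o
s=least_squares(res,[.55,.1,0,.5]);print("rest",s.x,np.degrees(s.x[2]),"res",s.fun.round(1))
r=s.x[:3];t=s.x[3]
print("bar",W(r,fr(t,.25,.016,0)),"flat",W(r,fr(0,.25,.016,0)))
for z in(.12,.14,.16,.18,.20):
    p=onz("scene",P,z); d=p[:2]-r[:2];c,n=np.cos(r[2]),np.sin(r[2]); print("pad",z,p,"in rest",c*d[0]+n*d[1],-n*d[0]+c*d[1])
print("tub",onz("scene",(395,224),.058),"loupe",onz("scene",f(431,552),.042),"phone",onz("scene",(152,280),.16))
E
```

```text
corners [ 0.63303688 -0.26754797  0.        ] [0.70360949 0.03259146 0.        ] 0.3083247839907576
0.12 [ 0.53148946 -0.20541716  0.12      ] [0.59042136 0.0365945  0.12      ] 0.24908354016293138
0.14 [ 0.54194514 -0.20695221  0.14      ] [0.59948985 0.02936278 0.14      ] 0.24322041322451257
0.16 [ 0.55240082 -0.20848726  0.16      ] [0.60855835 0.02213107 0.16      ] 0.23735728628609376
0.18 [ 0.56285651 -0.21002231  0.18      ] [0.61762684 0.01489935 0.18      ] 0.23149415934767495
0.2 [ 0.57331219 -0.21155737  0.2       ] [0.62669534 0.00766764 0.2       ] 0.2256310324092561
rest [ 0.52666264 -0.0841126  -0.23270671  0.60784242] -13.333112441118544 res [-0.8  0.7  1.2 -0.7 -1.  -0.   0.6 -0.3]
bar [ 0.60069485 -0.10165825  0.20090853] flat [ 0.65315859 -0.11409218  0.061     ]
pad 0.12 [0.48549319 0.13808977 0.12      ] in rest -0.09130231522940485 0.2067189051464615
pad 0.14 [0.49703157 0.12846898 0.14      ] in rest -0.07785627419285764 0.20001832371063588
pad 0.16 [0.50856995 0.11884819 0.16      ] in rest -0.06441023315631056 0.19331774227481027
pad 0.18 [0.52010833 0.1092274  0.18      ] in rest -0.0509641921197634 0.18661716083898466
pad 0.2 [0.5316467 0.0996066 0.2      ] in rest -0.03751815108321614 0.17991657940315908
tub [0.6186812  0.19220504 0.058     ] loupe [ 0.76129752 -0.09854538  0.042     ] phone [ 0.48922913 -0.33223888  0.16      ]
```

Emit:
arm_command(series="-5 -4 -10 0 255;-15 -12 -10 0 255;-24 -19.5 -10 0 255;-26 -21 -10 0 255;-26 -21 -10 0 255;-26 -21 -10 0 255;-26 -21 -10 0 255;-26 -21 -5 0 255;-26 -21 -5 0 255;-26 -21 0 0 255;-26 -21 0 0 255;-26 -21 0 0 255;-26 -21 0 0 255;-26 -21 0 0 255;-26 -21 0 0 255;-26 -21 0 0 255;-26 -21 0 0 255;-20 -17 0 0 255;-8 -7 0 -0.075 255;0 0 0 -0.075 255", squeeze=20)

```text
time_s: 1.77
tool_pos: [0.5162, 0.1084, 0.3033]
tool_rot: [-180.0, 0.1, 166.6]
force: [0.9, 0.8, 0.1]
grip_width: 0.0005
grasp_force: 0.0
```

Emit:
arm_command(series="0 0 0 0 255;0 0 0 0 255;0 0 0 0 255")

```text
time_s: 2.02
tool_pos: [0.5147, 0.1137, 0.3028]
tool_rot: [180.0, 0.0, 166.7]
force: [-0.6, 0.5, 0.1]
grip_width: 0.0005
grasp_force: 0.0
```

```bash
cat >>h.py <<'E'
import cv2
from cell import telemetry
def wpose():
    o=telemetry.get_obs(); T=np.eye(4);T[:3,:3]=R.from_euler('xyz',o["tool_rot"],degrees=True).as_matrix();T[:3,3]=o["tool_pos"]
    return o,T@cams.calibration("wrist")["hand_eye"]
def wray(T,p):
    return T[:3,3],T[:3,:3]@np.linalg.solve(cams.calibration("wrist")["K"],[*p,1])
def meet(a,b):
    (o1,d1),(o2,d2)=a,b; s=np.linalg.lstsq(np.c_[d1,-d2],o2-o1,rcond=None)[0]; p,q=o1+s[0]*d1,o2+s[1]*d2; return (p+q)/2,np.linalg.norm(p-q)
def red(im):
    h=cv2.cvtColor(im,cv2.COLOR_BGR2HSV); m=((h[...,0]<10)|(h[...,0]>170))&(h[...,1]>120)&(h[...,2]>70)
    n,_,st,c=cv2.connectedComponentsWithStats(m.astype(np.uint8)); return [(st[i].tolist(),c[i].round(1).tolist()) for i in range(1,n) if st[i,4]>40]
E
python3 - <<'E'
from h import *
o,T=wpose(); print(o["time_s"],o["tool_pos"],o["tool_rot"],o["force"],o["grip_width"])
w=cams.read_camera("wrist");cv2.imwrite("pics/w1.png",w);print("wrist",red(w));print(T.round(4).tolist())
for n in("side","scene"):
    i=cams.read_camera(n);cv2.imwrite(f"pics/{n}1.png",i);print(n,red(i))
E
```

```text
2.0167 [0.51469536 0.11374019 0.30284858] [1.79970266e+02 1.49925114e-03 1.66732909e+02] [-0.58045318  0.48615332  0.05862867] 0.00047247643118447576
wrist [([290, 223, 41, 47, 1821], [310.3, 246.5]), ([378, 264, 62, 21, 312], [411.2, 272.8])]
[[0.2297, 0.9409, 0.2489, 0.4471], [0.9733, -0.2222, -0.0581, 0.1294], [0.0006, 0.2556, -0.9668, 0.4656], [0.0, 0.0, 0.0, 1.0]]
side [([304, 227, 14, 8, 64], [309.8, 230.2]), ([245, 272, 29, 19, 165], [260.0, 280.6])]
scene [([338, 176, 14, 12, 90], [344.3, 181.9])]
```

View pics/w1.png

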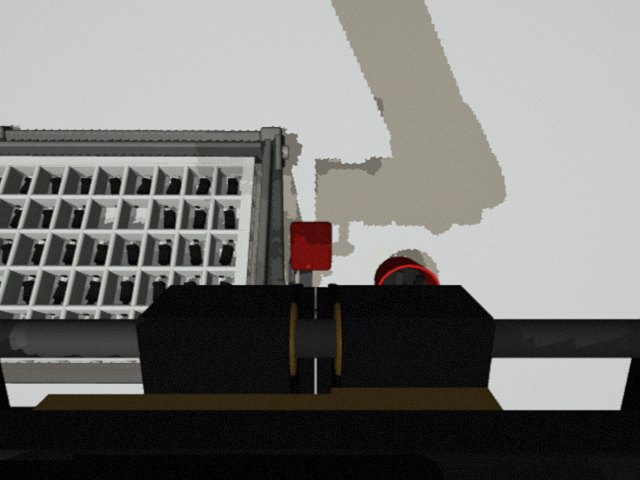

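The wrist view shows the red pad at (310,245), clear of the frame side (x≈280), with the tub at (408,275) and the tray to the left. Triangulating the pad next.

```bash
python3 - <<'E'
from h import *
T=wpose()[1]; r=[.52666,-.08411,-.2327];c,n=np.cos(r[2]),np.sin(r[2])
A=wray(T,(310.5,246)); 
for k,b in(("scene",ray("scene",(344.3,181.4))),("side",ray("side",(310,230)))):
    p,e=meet(A,b);d=p[:2]-r[:2];print(k,p,e,"rest",c*d[0]+n*d[1],-n*d[0]+c*d[1])
p,e=meet(ray("scene",(344.3,181.4)),ray("side",(310,230)));print(p,e)
from h import cv2
w=cv2.imread("pics/w1.png")[205:290,270:360]; s=cv2.imread("pics/side1.png")[200:310,240:340]
w=cv2.resize(w,(400,378),interpolation=3); s=cv2.resize(s,(344,378),interpolation=3)
cv2.imwrite("pics/c1.png",cv2.convertScaleAbs(np.hstack([w,s]),alpha=1.7))
E
```

```text
scene [0.51959006 0.10929877 0.17791432] 0.0005550083559128825 rest -0.05148053146128612 0.1865655122536337
side [0.52180734 0.1100084  0.18007033] 0.0059003567740752464 rest -0.049486657721282815 0.18776733900784312
[0.52320568 0.10912357 0.18066174] 0.004061021696919605
```

View pics/c1.png

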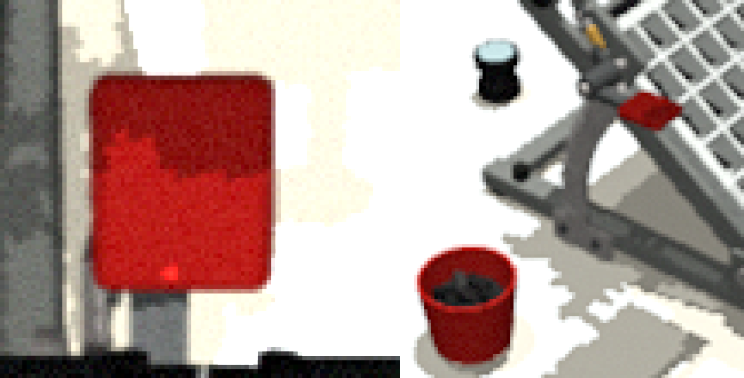

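The crop confirms the pad is roughly level, and its size and height agree at z≈0.178. I'll descend over its middle.

Emit:
arm_command(series="-4.5 -2 5 0 255;0 0 15 0 255;0 0 20 0 255;0 0 25 0 255;0 0 20 0 255;0 0 15 0 255;0 0 8 0 255;0 0 4 0 255;0 0 2 0 255;0 0 0 0 255;0 0 0 0 255")

```text
time_s: 3.08
tool_pos: [0.5196, 0.1104, 0.1895]
tool_rot: [179.9, 0.1, 166.8]
force: [0.0, 0.0, -0.3]
grip_width: 0.0006
grasp_force: 0.0
```

Emit:
arm_command(series="0 0 1.5 0 255;0 0 1.5 0 255;0 0 1.5 0 255;0 0 1.5 0 255;0 0 1 0 255;0 0 1 0 255;0 0 0 0 255")

```text
time_s: 3.67
tool_pos: [0.5188, 0.1105, 0.1806]
tool_rot: [180.0, -0.0, 166.8]
force: [-1.1, 0.8, 1.5]
grip_width: 0.0001
grasp_force: 1.1
```

Emit:
arm_command(series="0 0 1.5 0 255;0 0 1.5 0 255;0 0 1.5 0 255;0 0 1.5 0 255;0 0 0 0 255")

```text
time_s: 4.08
tool_pos: [0.5187, 0.11, 0.1739]
tool_rot: [-180.0, -0.0, 166.8]
force: [-0.1, -0.4, -1.0]
grip_width: 0.0001
grasp_force: 0.0
```

Emit:
arm_command(series="0 0 1.5 0 255;0 0 1.5 0 255;0 0 1.5 0 255;0 0 1.5 0 255;0 0 0 0 255")

```text
time_s: 4.5
tool_pos: [0.5187, 0.1102, 0.1682]
tool_rot: [-180.0, -0.0, 166.8]
force: [-0.2, -0.6, -0.1]
grip_width: 0.0004
grasp_force: 0.0
```

```bash
python3 - <<'E'
from h import *
o,T=wpose(); print(o["tool_pos"],o["force"])
w=cams.read_camera("wrist");print("wrist",red(w));cv2.imwrite("pics/w2.png",w)
s=cams.read_camera("side");print(red(s));z=cams.read_camera("scene");print(red(z))
a=cv2.resize(s[170:310,240:380],(400,400),interpolation=3);b=cv2.resize(z[150:290,250:390],(400,400),interpolation=3)
cv2.imwrite("pics/c2.png",cv2.convertScaleAbs(np.hstack([a,b]),alpha=1.7))
E
```

```text
[0.51871049 0.11019321 0.16815639] [-0.21216802 -0.60013367 -0.06138535]
wrist [([281, 266, 66, 21, 1150], [313.6, 275.8]), ([488, 357, 12, 24, 125], [493.5, 366.9])]
[([245, 272, 29, 19, 168], [260.0, 280.5])]
[]
```

View pics/c2.png

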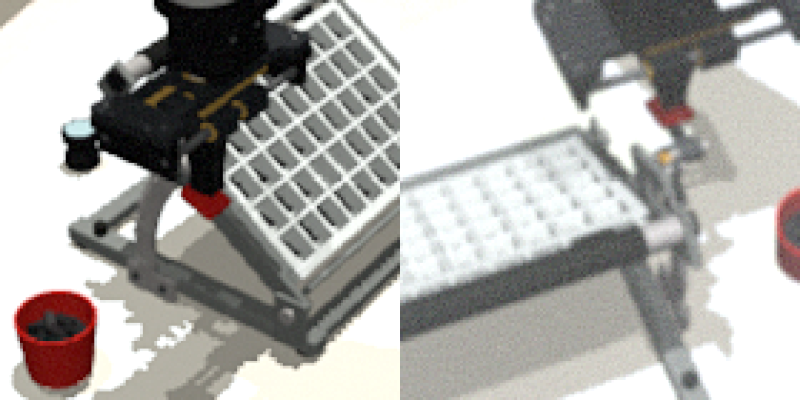

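The side crop shows the fingers on the pad (about (205,200)), which looks tilted. I'll go on pressing in small steps.

Emit:
arm_command(series="0 0 1.5 0 255;0 0 1.5 0 255;0 0 1 0 255;0 0 0 0 255")

```text
time_s: 4.98
tool_pos: [0.5192, 0.1103, 0.165]
tool_rot: [180.0, 0.0, 166.8]
force: [-0.4, -0.2, 3.8]
grip_width: 0.0004
grasp_force: 1.4
```

Emit:
arm_command(series="0 0 1.5 0 255;0 0 1.5 0 255;0 0 0 0 255")

```text
time_s: 5.23
tool_pos: [0.5196, 0.1103, 0.1641]
tool_rot: [179.9, 0.1, 166.8]
force: [-4.8, -1.5, 13.8]
grip_width: 0.0005
grasp_force: 7.2
```

Emit:
arm_command(series="0 0 1 0 255;0 0 1 0 255;0 0 0 0 255")

```text
time_s: 5.48
tool_pos: [0.5207, 0.1101, 0.1632]
tool_rot: [179.9, 0.2, 166.7]
force: [-4.6, -1.1, 17.6]
grip_width: 0.0006
grasp_force: 8.9
```

Force fell to zero on the way down, then rose sharply, which fits a snap and then the hard stop. I'll back off and look.

Emit:
arm_command(series="0 0 -4 0 255;0 0 -10 0 255;0 0 -20 0 255;0 0 -30 0 255;0 0 -30 0 255;0 0 -25 0 255;0 0 -15 0 255;0 0 0 0 255;0 0 0 0 255")

```text
time_s: 6.23
tool_pos: [0.5191, 0.1103, 0.294]
tool_rot: [180.0, 0.1, 166.8]
force: [0.5, 0.5, 0.6]
grip_width: 0.0004
grasp_force: 0.0
```

```bash
python3 - <<'E'
from h import *
o,T=wpose(); print(o["tool_pos"],o["force"])
w=cams.read_camera("wrist");print("wrist",red(w))
s=cams.read_camera("side");print(red(s));z=cams.read_camera("scene");print(red(z));cv2.imwrite("pics/scene3.png",z)
a=cv2.resize(s[170:310,240:380],(400,400),interpolation=3);b=cv2.resize(z[160:300,250:390],(400,400),interpolation=3)
cv2.imwrite("pics/c3.png",cv2.convertScaleAbs(np.hstack([a,b]),alpha=1.7))
for q in red(z)[:1]: print(meet(wray(T,red(w)[0][1]),ray("scene",q[1])))
E
```

```text
[0.51911968 0.11034836 0.29397627] [0.4805617  0.45143154 0.55416001]
wrist [([294, 217, 40, 47, 1781], [313.7, 240.3]), ([380, 262, 65, 23, 358], [416.2, 271.9])]
[([303, 232, 15, 13, 92], [309.5, 237.1]), ([245, 272, 29, 19, 164], [259.9, 280.6])]
[([338, 185, 13, 9, 59], [344.5, 189.3]), ([387, 216, 19, 8, 42], [395.8, 218.3])]
(array([0.52389488, 0.10821998, 0.15462892]), np.float64(0.00037796836792679814))
```

View pics/c3.png

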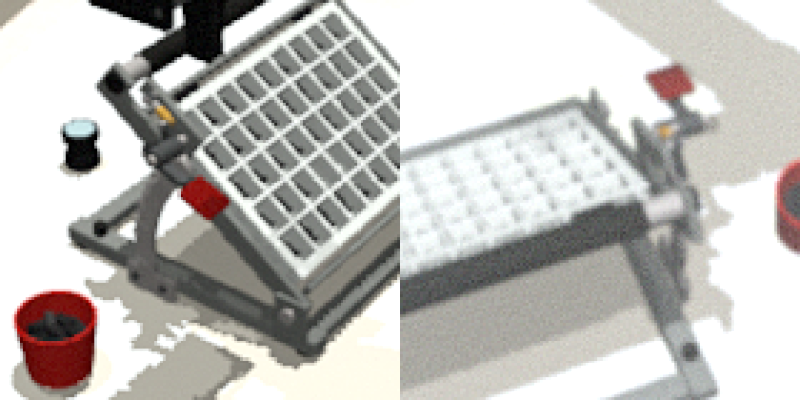

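The pad now stays down at z≈0.155, 23 mm lower, so the pawl is clear. Frame and tub have not moved. Next: over the middle of the bar.

Emit:
arm_command(series="-5 -8 0 0 255;-12 -18 0 0 255;-18 -26 0 0 255;-22 -32 0 0 255;-24 -34 0 0 255;-22 -32 0 0 255;-16 -23 0 0 255;-9 -14 5 0 255;0 0 15 0 255;0 0 20 0 255;0 0 15 0 255;0 0 8 0 255;0 0 4 0 255;0 0 0 0 255;0 0 0 0 255")

```text
time_s: 7.63
tool_pos: [0.601, -0.1013, 0.2271]
tool_rot: [-180.0, 0.0, 166.8]
force: [0.5, -0.5, -0.4]
grip_width: 0.0006
grasp_force: 0.0
```

```bash
python3 - <<'E'
from h import *
o,T=wpose(); print(o["time_s"],o["tool_pos"],o["tool_rot"],o["force"])
w=cams.read_camera("wrist");s=cams.read_camera("side");z=cams.read_camera("scene")
a=cv2.resize(s[120:260,240:380],(400,400),interpolation=3);b=cv2.resize(z[180:320,210:350],(400,400),interpolation=3)
cv2.imwrite("pics/c4.png",cv2.convertScaleAbs(np.hstack([a,b]),alpha=1.7))
E
```

```text
7.6333 [ 0.60099255 -0.10128619  0.2270555 ] [-1.79998453e+02  3.80743373e-02  1.66779493e+02] [ 0.53045047 -0.52179918 -0.42970901]
```

View pics/c4.png

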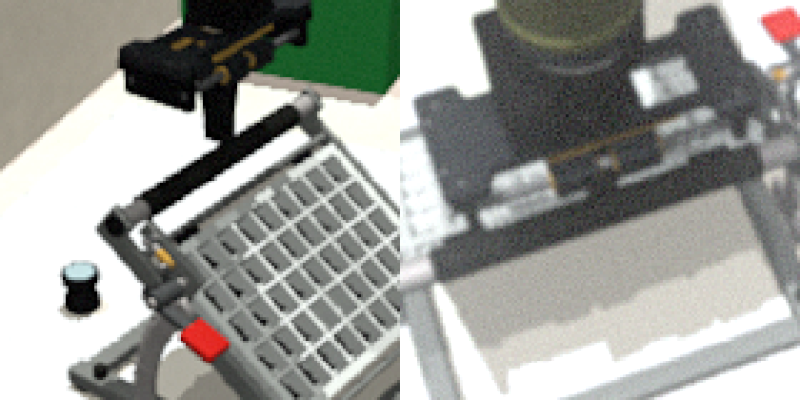

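The side crop shows the fingertips at (218,138) just above the sleeve, which runs from about (143,203) to (297,116). I'll check this against the estimate.

```bash
python3 - <<'E'
from h import *
r=[.52666,-.08411,-.2327]
for t in(.56,.608,.64):
  print(t,[proj("side",W(r,fr(t,.25,.016,y))).round(1).tolist() for y in(.115,-.115)])
f=lambda x,y:(185+x/3,160+y/3)
print(meet(ray("side",(290,191)),ray("scene",f(450,224))),W(r,fr(.608,.25,.016,.115)))
print(meet(ray("side",(344,160.6)),ray("scene",f(115,335))),W(r,fr(.608,.25,.016,-.115)))
E
```

```text
0.56 [[287.4, 196.0], [339.7, 162.5]]
0.608 [[289.5, 193.6], [341.9, 160.1]]
0.64 [[290.9, 192.1], [343.4, 158.6]]
(array([0.62857542, 0.00541149, 0.20539423]), np.float64(0.001261122016341335)) [0.62718806 0.01025095 0.20093943]
(array([ 0.57019099, -0.21280569,  0.19923539]), np.float64(0.005566890614786075)) [ 0.57414877 -0.21354993  0.20093943]
```

Agreement is within 3 to 5 mm. I'll feel for contact.

Emit:
arm_command(series="0 0 2 0 255;0 0 2 0 255;0 0 2 0 255;0 0 2 0 255;0 0 1.5 0 255;0 0 1 0 255;0 0 1 0 255;0 0 0 0 255")

```text
time_s: 8.45
tool_pos: [0.601, -0.101, 0.2163]
tool_rot: [180.0, 0.1, 166.8]
force: [-1.4, 0.9, 5.0]
grip_width: 0.0007
grasp_force: 2.7
```

Emit:
arm_command(series="0 0 1 0 255;0 0 1 0 255;0 0 1 0 255;0 0 0 0 255")

```text
time_s: 8.78
tool_pos: [0.6024, -0.1014, 0.2145]
tool_rot: [179.9, 0.3, 166.8]
force: [-0.0, -0.2, 7.3]
grip_width: 0.0004
grasp_force: 3.9
```

Contact at z≈0.216, as expected. I'll follow the arc down slowly.

Emit:
arm_command(series="-1.8 0 2.4 0 255;-1.8 0 2.4 0 255;-1.8 0 2.4 0 255;-1.8 0 2.4 0 255;-1.8 0 2.4 0 255;-1.7 0 2.4 0 255;-1.7 0 2.4 0 255;-1.7 0 2.4 0 255;-1.7 0 2.4 0 255")

```text
time_s: 9.53
tool_pos: [0.6185, -0.1053, 0.1933]
tool_rot: [179.9, 0.4, 166.8]
force: [-0.0, 0.0, 8.7]
grip_width: 0.0005
grasp_force: 4.6
```

Emit:
arm_command(series="-1.5 0 2.5 0 255;-1.5 0 2.5 0 255;-1.5 0 2.5 0 255;-1.4 0 2.5 0 255;-1.4 0 2.5 0 255;-1.4 0 2.5 0 255;-1.4 0 2.5 0 255;-1.4 0 2.5 0 255;-1.2 0 2.5 0 255;-1.2 0 2.5 0 255;-1.2 0 2.5 0 255;-1.2 0 2.5 0 255;-1.1 0 2.5 0 255;-1.1 0 2.5 0 255;-1.1 0 2.5 0 255;-1.1 0 2.5 0 255")

```text
time_s: 10.87
tool_pos: [0.6405, -0.1106, 0.1542]
tool_rot: [180.0, 0.6, 166.8]
force: [3.7, -1.1, 8.4]
grip_width: 0.0002
grasp_force: 4.7
```

Emit:
arm_command(series="-1 0 2.5 0 255;-1 0 2.5 0 255;-1 0 2.5 0 255;-1 0 2.5 0 255;-0.9 0 2.5 0 255;-0.9 0 2.5 0 255;-0.8 0 2.5 0 255;-0.8 0 2.5 0 255;-0.7 0 2.5 0 255;-0.7 0 2.5 0 255;-0.7 0 2.5 0 255;-0.6 0 2.5 0 255")

```text
time_s: 11.87
tool_pos: [0.6518, -0.1132, 0.1248]
tool_rot: [180.0, 0.8, 166.8]
force: [6.2, -1.5, 9.5]
grip_width: 0.0005
grasp_force: 4.6
```

```bash
python3 - <<'E'
from h import *
s=cams.read_camera("side");z=cams.read_camera("scene")
a=cv2.resize(s[140:280,240:380],(400,400),interpolation=3);b=cv2.resize(z[190:330,210:350],(400,400),interpolation=3)
cv2.imwrite("pics/c5.png",cv2.convertScaleAbs(np.hstack([a,b]),alpha=1.7))
E
```

```text
(no output)
```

View pics/c5.png

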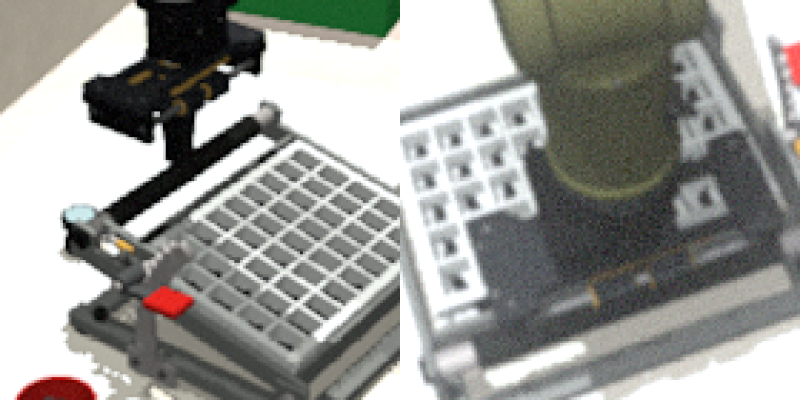

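The fingertips sit on the sleeve's middle (side crop (180,160)), the frame is low and the quadrant's teeth stand free. I'll continue down.

Emit:
arm_command(series="-1.2 0 2.5 0 255;-1.2 0 2.5 0 255;-1.2 0 2.5 0 255;-1.2 0 2.5 0 255;-0.6 0 2.5 0 255;-0.5 0 2.5 0 255;-0.5 0 2.5 0 255;-0.5 0 2.5 0 255;-0.4 0 2.5 0 255;-0.4 0 2.5 0 255;-0.4 0 2.5 0 255;-0.4 0 2.5 0 255;-0.3 0 2.5 0 255;-0.3 0 2.5 0 255;-0.2 0 2 0 255;-0.2 0 2 0 255;0 0 1.5 0 255;0 0 0 0 255")

```text
time_s: 13.47
tool_pos: [0.6597, -0.115, 0.0829]
tool_rot: [180.0, 0.6, 166.8]
force: [4.8, -1.0, 5.9]
grip_width: 0.0007
grasp_force: 3.1
```

Emit:
arm_command(series="0 0 1.5 0 255;0 0 1.5 0 255;0 0 1.5 0 255;0 0 1.5 0 255;0 0 0 0 255")

```text
time_s: 13.88
tool_pos: [0.6597, -0.115, 0.077]
tool_rot: [180.0, 0.6, 166.8]
force: [5.0, -1.0, 7.1]
grip_width: 0.0006
grasp_force: 3.1
```

Emit:
arm_command(series="0 0 1 0 255;0 0 1 0 255;0 0 1 0 255;0 0 1 0 255;0 0 0 0 255")

```text
time_s: 14.3
tool_pos: [0.6601, -0.115, 0.0738]
tool_rot: [180.0, 0.6, 166.8]
force: [3.8, -0.9, 9.2]
grip_width: 0.0005
grasp_force: 4.4
```

Emit:
arm_command(series="0 0 1 0 255;0 0 1 0 255;0 0 0 0 255;0 0 0 0 255")

```text
time_s: 14.63
tool_pos: [0.6602, -0.115, 0.0736]
tool_rot: [179.9, 0.6, 166.8]
force: [0.1, 0.5, 17.7]
grip_width: 0.0002
grasp_force: 8.8
```

Stopped at z=0.0736 (nominal 0.0735) with the force rising: it is on the stops. One gentle seating push, then lift straight off and check.

Emit:
arm_command(series="0 0 0.7 0 255;0 0 0 0 255;0 0 0 0 255;0 0 -1.5 0 255;0 0 -3 0 255;0 0 -8 0 255;0 0 -15 0 255;0 0 -25 0 255;0 0 -35 0 255;0 0 -35 0 255;0 0 -30 0 255;0 0 -15 0 255;0 0 0 0 255;0 0 0 0 255")

```text
time_s: 15.8
tool_pos: [0.6553, -0.1139, 0.235]
tool_rot: [180.0, 0.0, 166.8]
force: [-0.4, -0.2, -0.3]
grip_width: 0.0005
grasp_force: 0.0
```

```bash
python3 - <<'E'
from h import *
o,T=wpose();print(o["tool_pos"],o["force"])
s=cams.read_camera("side");z=cams.read_camera("scene");print(red(s),red(z))
a=cv2.resize(s[160:300,230:400],(400,330),interpolation=3);b=cv2.resize(z[170:370,190:430],(400,333),interpolation=3)[:330]
cv2.imwrite("pics/c6.png",cv2.convertScaleAbs(np.hstack([a,b]),alpha=1.7))
r=[.52666,-.08411,-.2327]
for y in(.115,-.115): print("pred flat",proj("side",W(r,fr(0,.25,.016,y))))
E
```

```text
[ 0.65529881 -0.11387861  0.23497718] [-0.41484817 -0.17691006 -0.27929225]
[([585, 132, 28, 30, 381], [598.5, 149.6]), ([286, 247, 17, 9, 94], [294.3, 250.8]), ([245, 272, 29, 19, 112], [259.1, 282.7])] [([348, 214, 12, 16, 124], [352.7, 221.8])]
pred flat [276.63031668 232.03561944]
pred flat [326.52565523 197.22206042]
```

View pics/c6.png

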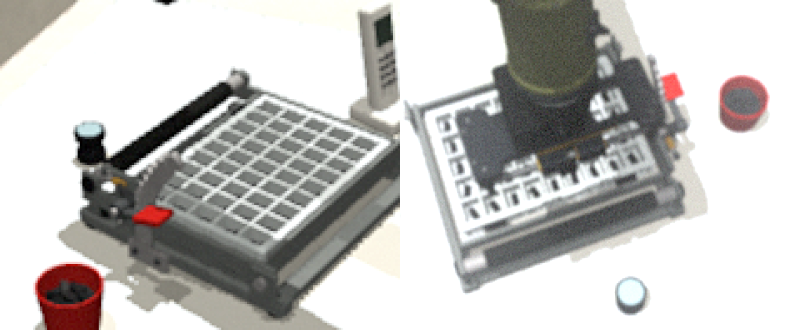

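The picture shows the frame flat on its base, with the sleeve's near end at the predicted pixel. The pad is still in its clear position, and the tub, loupe and phone are standing. Handing in.

```bash
python3 -c "
from cell import env
print(env.sign_off())"
```

```text
the job is handed in; nothing more can be done
None
```

The rest is flat and fully home on its base with the pawl left clear; the tray was not pressed, the tub, phone and loupe were left standing, and the job was handed in at about 16 s.

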